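Chase the clogged rod-socket thread of a lab stand with a hand tap

ROBOT

A 7-joint arm with a two-finger parallel gripper is mounted at the origin on the work surface. World frame = base frame: x ahead of the robot, y to its left, z up, the work surface at z = 0. Lengths are in m, angles in rad, forces in N, time in s.
With the tool pointing down it reaches from about 0.4 to 0.9 m from the base axis. Payload 5.6 kg.
Tool frame: the origin (TCP) lies on the mounting face of the last link; the fingertips stand 190 mm ahead of it and the grasp point (between the pads) lies 171 mm ahead of it; z points along the fingers, y is the direction in which the jaws open and shut (so a half turn about z gives the same grasp; the last joint's range is limited). The gripper opens to 92 mm and grips with 3 to 60 N. Pads are 20 mm wide; open, the fingers measure 128 mm over their backs; the gripper's body (75 mm by 189 mm) begins 69 mm behind the grasp point.
Start: joints at [-1.373, 0.468, -0.012, 1.603, 0.006, 1.071, -0.056], TCP at [0.155, 0.631, 0.405] pointing down, gripper open.
Joint ranges: [-2.53, 2.53], [-0.31, 2.02], [-1.57, 1.55], [0.28, 2.44], [-1.29, 4.43], [0.15, 1.84], [-2.92, 2.92]. Speed limits (rad/s): [2.57, 2.57, 3.14, 3.14, 3.14, 3.14, 3.14].

INTERFACE

Orientations are given as a unit quaternion [w, x, y, z].
In Python, from station import observe, capture, ticket gives the robot as it stands.
- The arm moves only by the tool apply_moves, never from a script. Its argument "rows" is a list of rows, each a list of 4 numbers: the shift along the tool's x, y, z in m, then the turn about the tool's z in degrees. In form: [[x, y, z, twist], ...]. A call has 1 to 12 rows; each row shifts and turns the commanded pose from where the row before left it, along the tool's axes as they then stand; what a row does not reach is not made up. A row lasts 1/10 s, in which the tool goes at most 50 mm and 8.59 degrees, less where a joint would pass 70% of its speed; a pose out of reach is approached as far as the arm can. A call with a gripper value outside its range is refused whole. "hand" is the closure, from 0 (fully open) to 1 (shut), set as the call begins (left out, the last holds). The fingers move at their own pace and stop on an object; "squeeze" is the grip in N (left out, the last holds). Time passes only in rows, so rows that do not move let the fingers close. It gives the time, the measured TCP pose, the force and the opening at its end, in the units of the state.
- observe(): the state, without advancing time (a new reading comes with each control period).
- capture(name): name is "scene" or "top" or "wrist"; returns a dict with "pixels" (384x512x3 uint8, blue, green, red), "K" (3x3 intrinsics, pixels), "rvec" (rotation vector, rad) and "tvec" (3), from world to camera coordinates, as OpenCV has them. Camera axes: x right, y down, z forward; pixel columns grow to the right and rows downward; lengths in m; the calibration is good to about 2 mm. A picture is of the moment at which its call begins. There is no depth.
- ticket.job_done(): hands the job in, once; it reports no verdict.
The state is a dict: "time_s": time; "q": joint angles; "joint_vel": joint speeds; "effort": joint torques, N m; "tcp_pos": TCP position; "tcp_rot": TCP orientation; "wrist_force": force on the tool from outside, world axes, zero at the start; "torque": the same for the moment, N m; "grip_width": finger opening in m.
Only numpy, scipy, OpenCV 4.12 (cv2) and the standard library are available. Lean on these libraries where they do the work, as an engineer would, in place of code of your own. Each camera call takes 0.05 s, during which the arm holds its last target.

TASK

The rod socket in the base of this lab support stand has a clogged thread, and a tap with a T-handle is already started in it. Work the tap in, clockwise seen from above: half a turn forward and a quarter turn back, the same again, then forward a third time until you feel it come up firm against the bottom of the hole, which it meets somewhere in that third half turn. Stop right there without forcing it, let go with the tap left down at the bottom, and do not disturb the tube rack, jar and clamp around it.

Things in the scene. Friction and masses are not known exactly. Their poses are not given: they have to be found in the camera images.
- stand: Grey cast stand base, fixed to the bench: plate 200 x 130 x 20 mm (long side along its own x), with a round boss 40 mm across in the middle whose top is 50 mm above the bench. Origin: centre of the underside, on the vertical axis of the threaded hole and of the tap.
- tap_hub (a point): Centre of the tap's T-handle: a steel block 40 mm long (its own x) x 22 mm wide (own y, two flat upright sides to grip) x 18 mm high, 112 mm above the bench, on the tap's axis. A round bar 9 mm thick and 134 mm long overall runs through it along own x, with 12 mm thick sleeves over the last 30 mm at each end (yellow at +x, black at -x). Below the block are a chuck 18 mm across (to 29 mm below the block's centre) and the shank, 13 mm. The frame turns with the tap, z up.
- tap_yellow_end (a point): End of the T-handle bar with the yellow sleeve, 67 mm from the tap's axis along the handle's own x. Same axes as tap_hub.
- tap (a joint): Turning angle of the tap in rad: grows clockwise seen from above; starts between -0.1 and 0.25. At 0 the yellow end points along the stand's own +x. The tap sinks 2 mm per turn. It stays where it is left; turning it takes about 0.12 N m in either direction, forward or back.
- bottom (a joint): How far the tap is driven against the bottom of the hole, in rad at half scale: 0 until it meets it, then half the angle turned past first contact. Contact comes at a tap angle between 5.4 and 6.15 rad, different each time, not visible. There the torque steps from about 0.12 to 0.17 N m, then grows by 0.12 N m per 0.1 rad. Over 0.01 is bottomed, over 0.15 (0.3 rad past contact) is forced.
- tube_rack: Bystander, loose: white rack 150 x 90 mm with blue-capped tubes, 85 mm high. Origin: centre of the underside.
- jar: Bystander, loose: clear jar 72 mm across, 105 mm high, brass-coloured lid. Origin: centre of the underside.
- clamp: Bystander, loose: aluminium clamp block 50 x 28 x 26 mm with a black thumb screw. Origin: centre of the underside.
Mind the look-alikes: they are no part of the job. What is shaped like the stand but orange is not meant.

How it is judged:
On the way, in this order (a step that is already met when the one before it is completed fails the run):
1. the tap is turned about half a turn forward (tap angle over 2.5 rad) (value of joint tap above 2.5 rad), for 0.1 s.
2. then it is backed off about a quarter turn (below 2.15 rad); going on past 4.1 rad without backing off fails ((value of joint tap below 2.15 rad or value of joint tap above 4.1 rad)), for 0.1 s.
3. then about half a turn forward again (over 4.05 rad) (value of joint tap above 4.05 rad), for 0.1 s.
4. then backed off about a quarter turn again (below 3.75 rad); going on to the bottom of the hole without backing off fails ((value of joint tap below 3.75 rad or value of joint bottom above 0.012 rad)), for 0.1 s.
5. then forward until the tap bears on the bottom of the hole (bottom over 0.01) (value of joint bottom above 0.01 rad), for 0.1 s.
At the end, for the whole second after the job is handed in: The tap has come up against the bottom of the hole (bottom over 0.01) without being forced (under 0.15), is left there (tap angle over 5.2 rad) and is at rest (value of joint bottom between 0.01 and 0.15 rad and value of joint tap above 5.2 rad and velocity of joint tap between -0.1 and 0.1 rad/s); the robot touches nothing.
It fails at once if the tap is forced against the bottom of the hole, 0.3 rad or more past contact (bottom over 0.15) (value of joint bottom above 0.15 rad).
It fails at once if the tube rack is shifted by more than 20 mm or tipped by more than 0.3 rad (distance of tube_rack from where it was at the start of the episode above 0.02 m or angle between tube_rack's own z axis and vertical above 0.3 rad).
It fails at once if the jar is shifted by more than 20 mm or tipped by more than 0.3 rad (distance of jar from where it was at the start of the episode above 0.02 m or angle between jar's own z axis and vertical above 0.3 rad).
It fails at once if the clamp is shifted by more than 20 mm or tipped by more than 0.3 rad (distance of clamp from where it was at the start of the episode above 0.02 m or angle between clamp's own z axis and vertical above 0.3 rad).
It also fails if it takes over 72 s, if anything falls off the work surface, if the arm or the gripper's body presses on something with over 40 N, if the wrist force passes 120 N, or if a joint passes its speed limit or range.

## Working session

There is one attempt and no reset: what is moved stays moved. The work goes in short steps, Python scripts to look and compute and a tool call to move; the robot and the scene stay as the last step left them, time stands still between calls to the robot, and variables do not carry over. Pictures are saved under pics/ and viewed, and the job is handed in when it is done.

Besides the shell and the picture viewer there is one more tool, called by a JSON object that holds its "method" and its "body". apply_moves: Moves the arm, as the interface text tells. Its arguments: {"type":"object","properties":{"rows":{"type":"array","items":{"type":"array","items":{"type":"number"}}},"hand":{"type":"number"},"squeeze":{"type":"number"}},"required":["rows"]}

```bash
ls; mkdir -p pics; python3 - <<'E'
from station import observe,capture
import cv2
s=observe()
for k,v in s.items(): print(k,v)
for n in("scene","top","wrist"):
    c=capture(n); cv2.imwrite(f"pics/{n}0.png",c["pixels"]); print(n,c["K"],c["rvec"],c["tvec"])
E
```

```text
pics
time_s 0.0
q [-1.37300799  0.4683545  -0.01162676  1.60357559  0.0059504   1.07139141
 -0.05628937]
joint_vel [-1.36693694e-04 -1.46966954e-03 -1.19166819e-03  8.74973468e-05
 -1.56072106e-04 -1.19437158e-03  8.24068705e-04]
effort [-3.96927317e-04 -5.20572209e+01 -1.26400733e-02 -2.43745691e+01
 -5.66664222e-02  1.71881402e-02  1.67870476e-04]
tcp_pos [0.15497496 0.63101288 0.40377466]
tcp_rot [-6.90664322e-05  1.20131291e-01  9.92757652e-01 -8.44350211e-04]
wrist_force [-0.95828233 -0.03509163  0.31933513]
torque [-0.0132617  -0.00563654 -0.0383483 ]
grip_width 0.0919154665527103
scene [[465.49196281   0.         260.12754898]
 [  0.         465.49196281 184.55051266]
 [  0.           0.           1.        ]] [ 1.68419945  1.940186   -0.76796235] [ 0.03634768 -0.33138547  1.57507376]
top [[370.22693173   0.         254.87032483]
 [  0.         370.22693173 199.21330216]
 [  0.           0.           1.        ]] [ 2.12267874 -2.1399622   0.18890164] [0.03191339 0.52418111 1.2023072 ]
wrist [[295.28363728   0.         256.21637533]
 [  0.         295.28363728 189.45150702]
 [  0.           0.           1.        ]] [-2.30007366 -1.80353605 -0.23966104] [-0.65092497 -0.030144    0.38973868]
```

View pics/scene0.png

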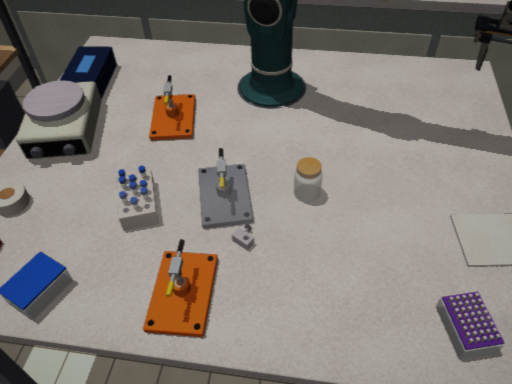

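View pics/top0.png

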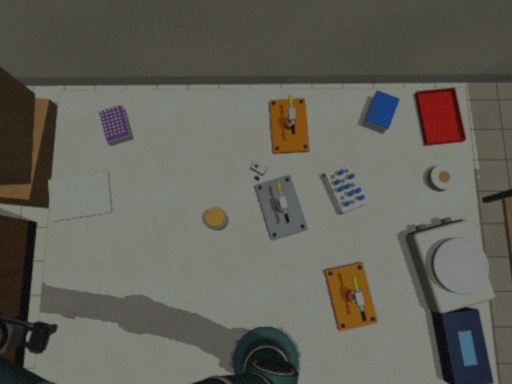

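View pics/wrist0.png

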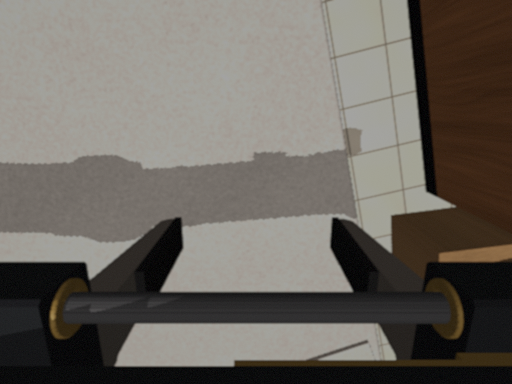

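```bash
python3 - <<'E'
import cv2
a=cv2.imread("pics/top0.png")[165:250,235:325]; cv2.imwrite("pics/topc.png",cv2.resize(a,None,fx=7,fy=7,interpolation=cv2.INTER_CUBIC))
a=cv2.imread("pics/scene0.png")[140:235,185:265]; cv2.imwrite("pics/scenec.png",cv2.resize(a,None,fx=6,fy=6,interpolation=cv2.INTER_CUBIC))
E
```

```text
(no output)
```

View pics/topc.png

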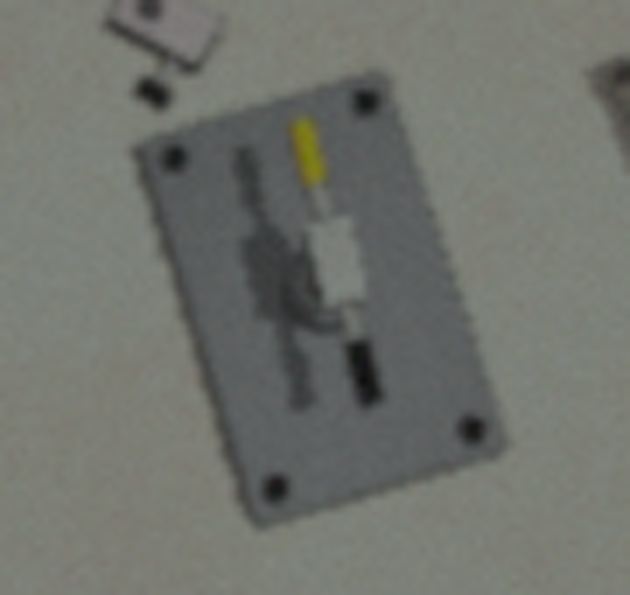

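View pics/scenec.png

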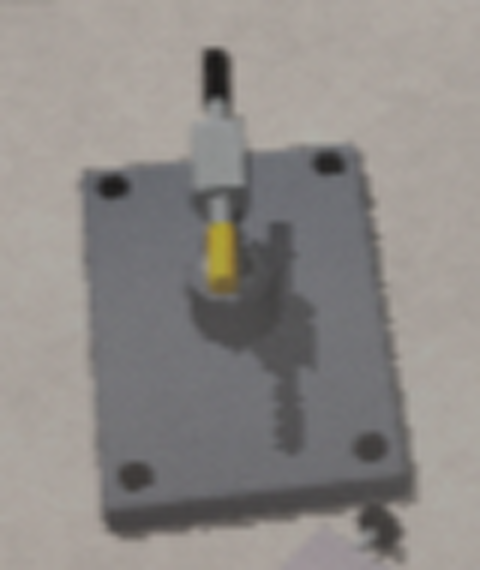

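```bash
cat > h.py <<'E'
import numpy as np,cv2
from station import observe,capture
from scipy.spatial.transform import Rotation as R
def back(c,uv,z):
    uv=np.array(uv,float).reshape(-1,1,2); Rm=cv2.Rodrigues(np.array(c["rvec"],float))[0]; t=np.array(c["tvec"],float).ravel()
    n=cv2.undistortPoints(uv,np.array(c["K"]),None).reshape(-1,2)
    d=np.c_[n,np.ones(len(n))]@Rm; o=-Rm.T@t
    return o+d*((z-o[2])/d[:,2])[:,None]
def proj(c,P): return cv2.projectPoints(np.array(P,float).reshape(-1,1,3),np.array(c["rvec"],float),np.array(c["tvec"],float),np.array(c["K"]),None)[0].reshape(-1,2)
def state():
    s=observe(); r=R.from_quat(np.roll(s["tcp_rot"],-1)).as_matrix()
    return s,r
E
python3 - <<'E'
from h import *
c=capture("top")
f=lambda l:[(235+(a+.5)/7-.5,165+(b+.5)/7-.5) for a,b in l]
e=back(c,f([(303,118),(372,406)]),.112); print(e,e.mean(0),np.linalg.norm(e[0]-e[1]),np.degrees(np.arctan2(*(e[0]-e[1])[1::-1])))
print("hubtop",back(c,f([(337,260)]),.121))
p=back(c,f([(366,101),(175,158),(472,430),(276,489)]),.02); print(p,p.mean(0))
print(np.degrees(np.arctan2(*((p[0]+p[1]-p[2]-p[3]))[1::-1])))
q=back(c,f([(388,70),(137,148),(505,450),(260,525)]),.02); print(q,q.mean(0))
s=capture("scene"); g=lambda l:[(185+(a+.5)/6-.5,140+(b+.5)/6-.5) for a,b in l]
print(back(s,g([(222,285),(215,52)]),.112), back(s,g([(218,155)]),.121),back(s,g([(112,187),(329,162),(135,476),(370,446)]),.02).mean(0))
for n,u in (("rack",(345,190)),("jar",(214,217)),("clamp",(258,168))): print(n,back(c,[u],.085 if n!="clamp" else .02))
E
```

```text
[[ 0.57026737 -0.04655899  0.112     ]
 [ 0.43710746 -0.07513095  0.112     ]] [ 0.50368741 -0.06084497  0.112     ] 0.13619073934716855 12.110261312428989
hubtop [[ 0.5024454  -0.06006188  0.121     ]]
[[ 0.5994209  -0.08418839  0.02      ]
 [ 0.571266    0.01095535  0.02      ]
 [ 0.43523537 -0.13186182  0.02      ]
 [ 0.40739816 -0.03618177  0.02      ]] [ 0.50333011 -0.06031916  0.02      ]
16.119797446272354
[[ 0.61514843 -0.09550515  0.02      ]
 [ 0.57646836  0.02970783  0.02      ]
 [ 0.425383   -0.14757403  0.02      ]
 [ 0.39011675 -0.02816293  0.02      ]] [ 0.50177914 -0.06038357  0.02      ]
[[ 0.56764197 -0.04339026  0.112     ]
 [ 0.43460221 -0.07406116  0.112     ]] [[ 0.5046115  -0.05739863  0.121     ]] [ 0.50199827 -0.05823112  0.02      ]
rack [[ 0.54584295 -0.26803198  0.085     ]]
jar [[0.46013265 0.1605065  0.085     ]]
clamp [[0.6396111  0.01573108 0.02      ]]
```

Candidates: the grey base at (280,207), the orange base at (290,125) and the orange base at (350,296) in the top image. The grey one fits, and the enlarged crop confirms it: grey plate, yellow sleeve at crop (303,120), black at (372,405). The bar measures 136 mm against 134 mm given. The axis is about (0.503,-0.060), handle yaw about 12.4°, stand yaw about 16.1°, so the tap is at about 0.065 rad.

{"method": "apply_moves", "body": {"rows": [[-0.03, -0.0283, 0, 0], [-0.03, -0.0283, 0, 0], [-0.03, -0.0283, 0, 0], [-0.03, -0.0283, 0, 0], [-0.03, -0.0283, 0, 0], [-0.03, -0.0283, 0, 0], [-0.03, -0.0283, 0, 0], [-0.03, -0.0283, 0, 0], [-0.03, -0.0283, 0, 0], [-0.03, -0.0283, 0, 0], [-0.03, -0.0283, 0, 0]], "hand": 0}}

```text
time_s: 1.35
tcp_pos: [0.4019, 0.2486, 0.4049]
tcp_rot: [0.0, 0.12, 0.993, 0.0]
wrist_force: [0.5, -0.8, 0.4]
grip_width: 0.0922
```

{"method": "apply_moves", "body": {"rows": [[-0.0174, -0.0276, 0, 0], [-0.0174, -0.0276, 0, 0], [-0.0174, -0.0276, 0, 0], [-0.0174, -0.0276, 0, 0], [-0.0174, -0.0276, 0, 0], [-0.0174, -0.0276, 0, 0], [-0.0174, -0.0276, 0, 0], [-0.0174, -0.0276, 0, 0], [-0.0174, -0.0276, 0, 0], [-0.0174, -0.0276, 0, 0], [0, 0, 0, -5], [0, 0, 0, -5]]}}

```text
time_s: 2.55
tcp_pos: [0.5045, -0.0606, 0.4046]
tcp_rot: [-0.0, 0.033, 0.999, -0.0]
wrist_force: [0.0, 0.1, -0.0]
grip_width: 0.0917
```

{"method": "apply_moves", "body": {"rows": [[0, 0, 0, -5], [0, 0, 0, -5], [0, 0, 0, -5], [0, 0, 0, 0], [0, 0, 0, 0]]}}

```text
time_s: 3.05
tcp_pos: [0.5044, -0.0594, 0.4047]
tcp_rot: [0.0, -0.096, 0.995, 0.0]
wrist_force: [-0.9, -0.1, 0.1]
grip_width: 0.0921
```

```bash
cat > st.py <<'E'
from h import *
s,r=state()
ty=np.degrees(np.arctan2(r[1,1],r[0,1]))
print("t",s["time_s"],"tcp",np.round(s["tcp_pos"],4),"yaw_y",round(ty,2),"z",np.round(r[:,2],3),"q",np.round(s["q"],2),"F",np.round(s["wrist_force"],2),"T",np.round(s["torque"],3),"w",round(s["grip_width"],4))
E
cat >> h.py <<'E'
A=np.array([.503,-.060])
def to_axis(yaw,z=None):
    s,r=state(); d=np.r_[A,s["tcp_pos"][2] if z is None else z]-s["tcp_pos"]; 
    ty=np.degrees(np.arctan2(r[1,1],r[0,1])); print("tool shift",np.round(r.T@d,4),"twist",round((ty-yaw+180)%360-180,2))
E
python3 st.py; python3 - <<'E'
from h import *
to_axis(102.4,.283)
c=capture("wrist"); cv2.imwrite("pics/w1.png",c["pixels"])
E
```

```text
t 3.05 tcp [ 0.5044 -0.0594  0.4047] yaw_y 101.07 z [ 0.  0. -1.] q [-0.27  0.23  0.38  1.97 -0.1   0.96  1.92] F [-0.87 -0.1   0.1 ] T [ 0.076 -0.033  0.055] w 0.0921
tool shift [ 0.0015 -0.0004  0.1217] twist -1.33
```

View pics/w1.png

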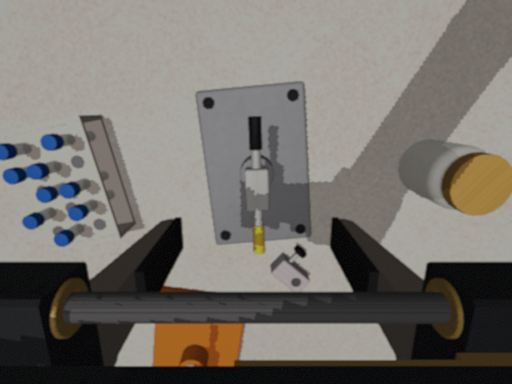

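```bash
python3 - <<'E'
import cv2
a=cv2.imread("pics/w1.png")[70:270,185:325]; cv2.imwrite("pics/w1c.png",cv2.resize(a,None,fx=3,fy=3,interpolation=cv2.INTER_CUBIC))
a=cv2.imread("pics/w1.png")[105:265,220:300]; cv2.imwrite("pics/w1d.png",cv2.resize(a,None,fx=5,fy=5,interpolation=cv2.INTER_CUBIC)[:600])
E
```

```text
(no output)
```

View pics/w1c.png

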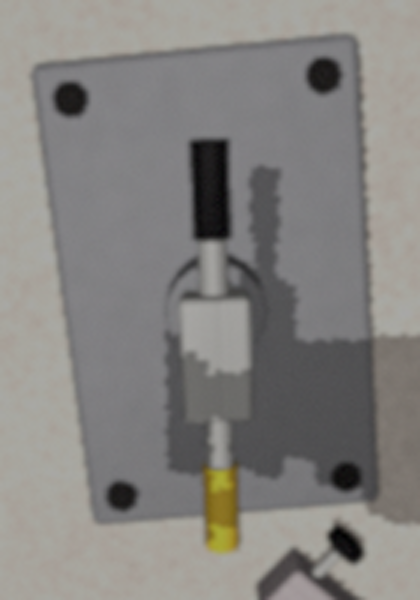

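```bash
python3 - <<'E'
from h import *
c=capture("wrist")
f=lambda l:[(185+(a+.5)/3-.5,70+(b+.5)/3-.5) for a,b in l]
e=back(c,f([(222,548),(210,140)]),.112); print(e,e.mean(0),np.linalg.norm(e[0]-e[1]),np.degrees(np.arctan2(*(e[0]-e[1])[1::-1])))
k=back(c,f([(181,300),(248,297),(252,418),(185,422)]),.121);print(k,k.mean(0))
p=back(c,f([(71,98),(323,75),(346,476),(121,495)]),.02);print(p.mean(0), np.degrees(np.arctan2(*(p[2]+p[3]-p[0]-p[1])[1::-1])))
E
```

```text
[[ 0.57010101 -0.04265801  0.112     ]
 [ 0.4393557  -0.07222994  0.112     ]] [ 0.50472835 -0.05744397  0.112     ] 0.13404788136602785 12.744701047595685
[[ 0.48697808 -0.0718672   0.121     ]
 [ 0.48217849 -0.05215665  0.121     ]
 [ 0.51975114 -0.04312528  0.121     ]
 [ 0.52509099 -0.06351345  0.121     ]] [ 0.50349967 -0.05766565  0.121     ]
[ 0.50400205 -0.05748428  0.02      ] 16.25955427887597
```

{"method": "apply_moves", "body": {"rows": [[0.0007, 0.0011, 0.02, -1.4], [0, 0, 0.02, 0], [0, 0, 0.02, 0], [0, 0, 0.02, 0], [0, 0, 0.02, 0], [0, 0, 0.0117, 0], [0, 0, 0.01, 0], [0, 0, 0, 0], [0, 0, 0, 0], [0, 0, 0, 0]], "hand": 0}}

```text
time_s: 4.15
tcp_pos: [0.5039, -0.0585, 0.2838]
tcp_rot: [0.001, -0.11, 0.994, -0.0]
wrist_force: [-0.1, 0.7, -0.4]
grip_width: 0.0919
```

```bash
python3 st.py; python3 - <<'E'
from h import *
c=capture("wrist"); cv2.imwrite("pics/w2.png",c["pixels"])
E
```

```text
t 4.15 tcp [ 0.5039 -0.0585  0.2838] yaw_y 102.59 z [ 0.002  0.    -1.   ] q [-0.22  0.41  0.33  2.06 -0.2   0.7   2.03] F [-0.07  0.74 -0.36] T [ 0.037 -0.028  0.026] w 0.0919
```

View pics/w2.png

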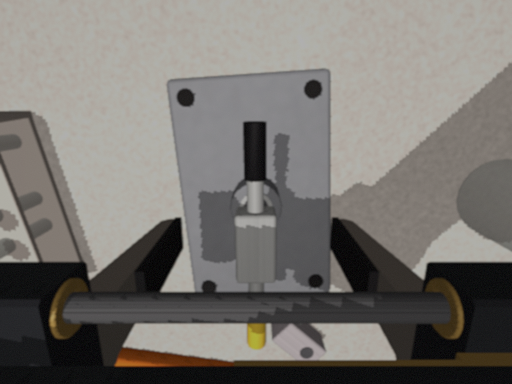

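The block sits centred between the fingers (columns 237–276, image centre 256). Closing gently.

{"method": "apply_moves", "body": {"rows": [[0, 0, 0, 0], [0, 0, 0, 0], [0, 0, 0, 0], [0, 0, 0, 0], [0, 0, 0, 0], [0, 0, 0, 0], [0, 0, 0, 0], [0, 0, 0, 0], [0, 0, 0, 0], [0, 0, 0, 0]], "hand": 1, "squeeze": 15}}

```text
time_s: 5.2
tcp_pos: [0.5036, -0.0589, 0.283]
tcp_rot: [0.0, -0.11, 0.994, -0.0]
wrist_force: [0.5, -1.4, -0.9]
grip_width: 0.0219
```

```bash
python3 st.py
```

```text
t 5.2 tcp [ 0.5036 -0.0589  0.283 ] yaw_y 102.59 z [ 0.    -0.001 -1.   ] q [-0.22  0.41  0.33  2.06 -0.2   0.7   2.03] F [ 0.45 -1.36 -0.85] T [-0.362 -0.095  0.12 ] w 0.0219
```

{"method": "apply_moves", "body": {"rows": [[0, 0, 0, 0], [0, 0, 0, 0], [0, 0, 0, 1], [0, 0, 0, 2], [0, 0, 0, 3], [0, 0, 0, 4], [0, 0, 3e-05, 5], [0, 0, 3e-05, 5], [0, 0, 3e-05, 5], [0, 0, 3e-05, 5], [0, 0, 3e-05, 5], [0, 0, 3e-05, 5]], "squeeze": 40}}

```text
time_s: 6.4
tcp_pos: [0.5035, -0.059, 0.2828]
tcp_rot: [0.0, 0.24, 0.971, -0.0]
wrist_force: [1.2, -4.9, -2.2]
grip_width: 0.0219
```

```bash
python3 st.py
```

```text
t 6.4 tcp [ 0.5035 -0.059   0.2828] yaw_y 62.28 z [ 0.    -0.001 -1.   ] q [-0.36  0.43  0.5   2.07 -0.31  0.71  1.43] F [ 1.2  -4.95 -2.2 ] T [-1.05  -0.252  0.168] w 0.0219
```

{"method": "apply_moves", "body": {"rows": [[0, 0, 3e-05, 5], [0, 0, 3e-05, 5], [0, 0, 3e-05, 5], [0, 0, 3e-05, 5], [0, 0, 3e-05, 5], [0, 0, 3e-05, 5], [0, 0, 3e-05, 5], [0, 0, 3e-05, 5], [0, 0, 3e-05, 5], [0, 0, 3e-05, 5], [0, 0, 3e-05, 5], [0, 0, 3e-05, 5]]}}

```text
time_s: 7.6
tcp_pos: [0.5033, -0.0592, 0.2825]
tcp_rot: [0.001, 0.693, 0.721, -0.0]
wrist_force: [-0.9, -6.1, -1.1]
grip_width: 0.0216
```

```bash
python3 st.py; python3 - <<'E'
from h import *
c=capture("top"); cv2.imwrite("pics/t2.png",cv2.resize(c["pixels"][150:260,220:340],None,fx=5,fy=5,interpolation=cv2.INTER_CUBIC))
E
```

```text
t 7.6 tcp [ 0.5033 -0.0592  0.2825] yaw_y 2.28 z [ 0.    -0.001 -1.   ] q [-0.56  0.49  0.77  2.08 -0.5   0.75  0.56] F [-0.86 -6.06 -1.12] T [-1.31   0.045  0.12 ] w 0.0216
```

View pics/t2.png

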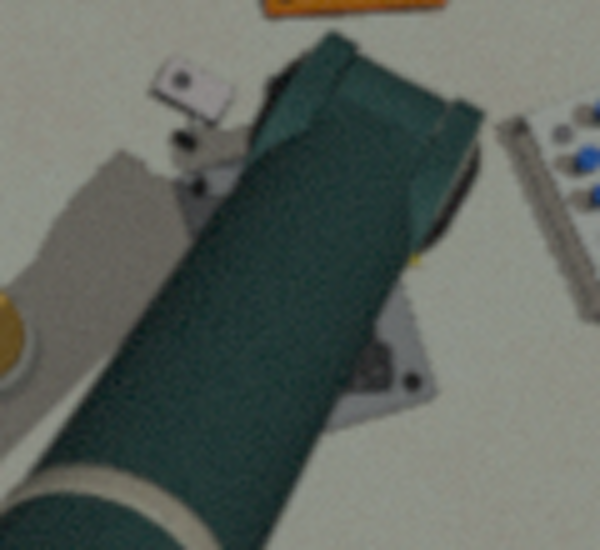

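{"method": "apply_moves", "body": {"rows": [[-0.0003, 0, 3e-05, 5], [-0.0002, 0, 3e-05, 5], [0, 0, 3e-05, 5], [0, 0, 3e-05, 5], [0, 0, 3e-05, 5], [0, 0, 3e-05, 5], [0, 0, 3e-05, 5], [0, 0, 3e-05, 5], [0, 0, 3e-05, 5], [0, 0, 3e-05, 5], [0, 0, 3e-05, 5], [0, 0, 3e-05, 5]]}}

```text
time_s: 8.85
tcp_pos: [0.5031, -0.0592, 0.2821]
tcp_rot: [0.0, 0.961, 0.278, -0.0]
wrist_force: [-1.7, -3.4, 1.1]
grip_width: 0.0216
```

```bash
python3 st.py
```

```text
t 8.85 tcp [ 0.5031 -0.0592  0.2821] yaw_y -57.7 z [-0.    -0.001 -1.   ] q [-0.74  0.61  1.03  2.09 -0.71  0.85 -0.28] F [-1.67 -3.37  1.14] T [-1.008  0.436  0.103] w 0.0216
```

{"method": "apply_moves", "body": {"rows": [[0, 0, 3e-05, 5], [0, 0, 3e-05, 5], [0, 0, 3e-05, 4], [0, 0, 0, 2], [0, 0, 0, 0], [0, 0, 0, 0], [0, 0, 0, 0], [0, 0, 0, -2], [0, 0, 0, -4], [0, 0, -3e-05, -5], [0, 0, -3e-05, -5], [0, 0, -3e-05, -5]]}}

```text
time_s: 10.05
tcp_pos: [0.5032, -0.0593, 0.2821]
tcp_rot: [0.0, 0.946, 0.324, -0.0]
wrist_force: [-2.9, -4.5, 1.5]
grip_width: 0.0217
```

{"method": "apply_moves", "body": {"rows": [[0, 0, -3e-05, -5], [0, 0, -3e-05, -5], [0, 0, -3e-05, -5], [0, 0, -3e-05, -5], [0, 0, -3e-05, -5], [0, 0, -3e-05, -5], [0, 0, -3e-05, -5], [0, 0, -3e-05, -5], [0, 0, -3e-05, -5], [0, 0, -3e-05, -5], [0, 0, -3e-05, -5], [0, 0, -3e-05, -5]]}}

```text
time_s: 11.25
tcp_pos: [0.5033, -0.0594, 0.2825]
tcp_rot: [0.0, 0.658, 0.753, 0.0]
wrist_force: [-0.5, -4.8, -1.4]
grip_width: 0.0218
```

{"method": "apply_moves", "body": {"rows": [[0, 0, -3e-05, -5], [0, 0, 0, -3], [0, 0, 0, -1], [0, 0, 0, 0], [0, 0, 0, 0]]}}

```text
time_s: 11.75
tcp_pos: [0.5034, -0.0593, 0.2825]
tcp_rot: [0.0, 0.598, 0.801, -0.0]
wrist_force: [-1.3, -5.3, -0.5]
grip_width: 0.0215
```

```bash
python3 st.py
```

```text
t 11.75 tcp [ 0.5034 -0.0593  0.2825] yaw_y 16.54 z [ 0. -0. -1.] q [-0.51  0.47  0.7   2.08 -0.45  0.74  0.76] F [-1.26 -5.29 -0.46] T [-1.197  0.204 -0.034] w 0.0215
```

{"method": "apply_moves", "body": {"rows": [[0, 0, 0, 2], [0, 0, 0, 4], [0, 0, 3e-05, 5], [0, 0, 3e-05, 5], [0, 0, 3e-05, 5], [0, 0, 3e-05, 5], [0, 0, 3e-05, 5], [0, 0, 3e-05, 5], [0, 0, 3e-05, 5], [0, 0, 3e-05, 5], [0, 0, 3e-05, 5], [0, 0, 3e-05, 5]]}}

```text
time_s: 12.95
tcp_pos: [0.5032, -0.0593, 0.2822]
tcp_rot: [0.0, 0.905, 0.426, -0.0]
wrist_force: [-2.1, -4.4, 1.5]
grip_width: 0.0215
```

{"method": "apply_moves", "body": {"rows": [[0, 0, 3e-05, 5], [0, 0, 3e-05, 5], [0, 0, 3e-05, 5], [0, 0, 3e-05, 5], [0, 0, 3e-05, 5], [0, 0, 0, 4], [0, 0, 0, 2], [0, 0, 0, 0], [0, 0, 0, 0]]}}

```text
time_s: 13.85
tcp_pos: [0.5031, -0.0592, 0.282]
tcp_rot: [0.0, 0.985, 0.17, -0.0]
wrist_force: [-2.8, -4.6, 3.1]
grip_width: 0.022
```

{"method": "apply_moves", "body": {"rows": [[0, 0, 0, 0], [0, 0, 0, 0], [0, 0, 0, 0], [0, 0, 0, 0], [0, 0, 0, 0], [0, 0, 0, 0], [0, 0, 0, 0], [0, 0, 0, 0]], "hand": 0}}

```text
time_s: 14.65
tcp_pos: [0.5035, -0.0589, 0.282]
tcp_rot: [-0.0, 0.985, 0.17, 0.0]
wrist_force: [0.4, 0.6, 0.6]
grip_width: 0.0832
```

```bash
python3 st.py
```

```text
t 14.65 tcp [ 0.5035 -0.0589  0.282 ] yaw_y -70.4 z [ 0.  0. -1.] q [-0.77  0.64  1.08  2.09 -0.76  0.87 -0.46] F [0.35 0.59 0.62] T [-0.101  0.128 -0.037] w 0.0832
```

{"method": "apply_moves", "body": {"rows": [[0, 0, -0.02, 0], [0, 0, -0.02, 0], [0, 0, -0.02, 0], [0, 0, 0, -8], [0, 0, 0, -8], [0, 0, 0, -8], [0, 0, 0, -8], [0, 0, 0, -8], [0, 0, 0, -8], [0, 0, 0, -8], [0, 0, 0, -8], [0, 0, 0, -8]]}}

```text
time_s: 15.85
tcp_pos: [0.5034, -0.059, 0.3421]
tcp_rot: [0.0, 0.695, 0.719, 0.0]
wrist_force: [0.1, 0.3, -0.1]
grip_width: 0.0918
```

{"method": "apply_moves", "body": {"rows": [[0, 0, 0, -8], [0, 0, 0, -8], [0, 0, 0, -8], [0, 0, 0, -8], [0, 0, 0, -8], [0, 0, 0, -8], [0, 0, 0, -8], [0, 0, 0, -8], [0, 0, 0, -8], [0, 0, 0, -8], [0, 0, 0, -8], [0, 0, 0, -8]]}}

```text
time_s: 17.05
tcp_pos: [0.5034, -0.0591, 0.342]
tcp_rot: [-0.0, -0.069, 0.998, 0.0]
wrist_force: [-0.0, 0.1, -0.4]
grip_width: 0.0919
```

{"method": "apply_moves", "body": {"rows": [[0, 0, 0, -8], [0, 0, 0, -4], [0.001, -0.0005, 0, 0], [0, 0, 0, 0]]}}

```text
time_s: 17.45
tcp_pos: [0.5026, -0.06, 0.342]
tcp_rot: [-0.0, -0.169, 0.986, 0.0]
wrist_force: [-0.5, -0.2, 0.0]
grip_width: 0.0922
```

```bash
python3 st.py;  python3 - <<'E'
from h import *
c=capture("wrist"); cv2.imwrite("pics/w3.png",c["pixels"])
E
```

```text
t 17.45 tcp [ 0.5026 -0.06    0.342 ] yaw_y 109.46 z [-0.  0. -1.] q [-0.32  0.32  0.44  2.03 -0.18  0.83  2.14] F [-0.49 -0.15  0.04] T [ 0.011 -0.01  -0.028] w 0.0922
```

View pics/w3.png

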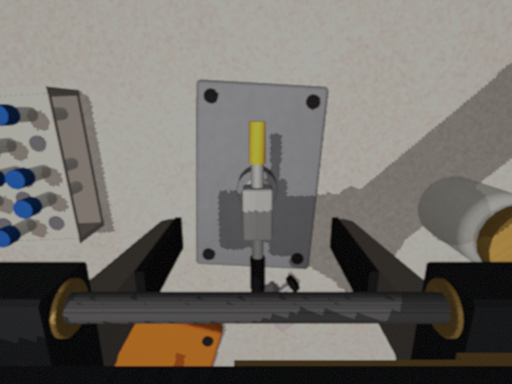

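Half turn done (yellow sleeve now at (257,143)), with the block centred at column 257. Regripping.

{"method": "apply_moves", "body": {"rows": [[0, 0, 0.02, 0], [0, 0, 0.02, 0], [0, 0, 0.02, 0], [0, 0, 0, 0], [0, 0, 0, 0]]}}

```text
time_s: 18.0
tcp_pos: [0.5028, -0.0598, 0.2822]
tcp_rot: [-0.0, -0.17, 0.985, -0.0]
wrist_force: [1.1, -0.7, 0.3]
grip_width: 0.092
```

{"method": "apply_moves", "body": {"rows": [[0, 0, 0, 0], [0, 0, 0, 0], [0, 0, 0, 0], [0, 0, 0, 0], [0, 0, 0, 0], [0, 0, 0, 0], [0, 0, 0, 0], [0, 0, 0, 0], [0, 0, 0, 0], [0, 0, 0, 0], [0, 0, 0, 0]], "hand": 1, "squeeze": 40}}

```text
time_s: 19.1
tcp_pos: [0.5027, -0.0595, 0.282]
tcp_rot: [-0.0, -0.17, 0.985, 0.0]
wrist_force: [0.1, 0.9, 0.9]
grip_width: 0.022
```

```bash
python3 st.py
```

```text
t 19.1 tcp [ 0.5027 -0.0595  0.282 ] yaw_y 109.61 z [-0.  0. -1.] q [-0.28  0.42  0.4   2.07 -0.25  0.7   2.2 ] F [0.14 0.89 0.91] T [0.229 0.15  0.035] w 0.022
```

{"method": "apply_moves", "body": {"rows": [[0, 0, 0, 2], [0, 0, 0, 4], [0, 0, 3e-05, 5], [0, 0, 3e-05, 5], [0, 0, 3e-05, 5], [0, 0, 3e-05, 5], [0, 0, 3e-05, 5], [0, 0, 3e-05, 5], [0, 0, 3e-05, 5], [0, 0, 3e-05, 5], [0, 0, 3e-05, 5], [0, 0, 3e-05, 5]]}}

```text
time_s: 20.3
tcp_pos: [0.5028, -0.059, 0.2817]
tcp_rot: [-0.0, 0.314, 0.949, 0.0]
wrist_force: [-0.4, 1.7, -1.0]
grip_width: 0.0218
```

{"method": "apply_moves", "body": {"rows": [[0, 0, 3e-05, 5], [0, 0, 3e-05, 5], [0, 0, 3e-05, 5], [0, 0, 3e-05, 5], [0, 0, 3e-05, 5], [0, 0, 0, 4], [0, 0, 0, 2], [0, 0, 0, 0], [0, 0, 0, 0], [0, 0, 0, 0]]}}

```text
time_s: 21.3
tcp_pos: [0.5029, -0.059, 0.2815]
tcp_rot: [-0.0, 0.555, 0.832, 0.001]
wrist_force: [2.1, 6.4, -1.1]
grip_width: 0.022
```

```bash
python3 st.py
```

```text
t 21.3 tcp [ 0.5029 -0.059   0.2815] yaw_y 22.64 z [ 0.     0.001 -1.   ] q [-0.58  0.5   0.79  2.09 -0.52  0.76  0.93] F [ 2.12  6.38 -1.14] T [ 1.14  -0.327 -0.078] w 0.022
```

{"method": "apply_moves", "body": {"rows": [[0, 0, 0, -2], [0, 0, 0, -4], [0, 0, -3e-05, -5], [0, 0, -3e-05, -5], [0, 0, -3e-05, -5], [0, 0, -3e-05, -5], [0, 0, -3e-05, -5], [0, 0, -3e-05, -5], [0, 0, -3e-05, -5], [0, 0, -3e-05, -5], [0, 0, -3e-05, -5], [0, 0, -3e-05, -5]]}}

```text
time_s: 22.5
tcp_pos: [0.5026, -0.0594, 0.2819]
tcp_rot: [-0.0, 0.097, 0.995, 0.0]
wrist_force: [0.1, 4.6, -1.0]
grip_width: 0.0217
```

{"method": "apply_moves", "body": {"rows": [[0, 0, -3e-05, -5], [0, 0, -3e-05, -5], [0, 0, -3e-05, -5], [0, 0, -3e-05, -5], [0, 0, -3e-05, -5], [0, 0, 0, -4], [0, 0, 0, -2], [0, 0, 0, 0], [0, 0, 0, 0], [0, 0, 0, 0]]}}

```text
time_s: 23.5
tcp_pos: [0.5026, -0.0596, 0.282]
tcp_rot: [-0.0, -0.17, 0.985, 0.0]
wrist_force: [-0.8, 4.7, 0.9]
grip_width: 0.0218
```

```bash
python3 st.py
```

```text
t 23.5 tcp [ 0.5026 -0.0596  0.282 ] yaw_y 109.58 z [-0.  0. -1.] q [-0.28  0.42  0.4   2.07 -0.25  0.7   2.2 ] F [-0.81  4.72  0.94] T [0.994 0.094 0.067] w 0.0218
```

{"method": "apply_moves", "body": {"rows": [[0, 0.0003, 0, 2], [0, 0, 0, 4], [0, 0, 3e-05, 5], [0, 0, 3e-05, 5], [0, 0, 3e-05, 5], [0, 0, 3e-05, 5], [0, 0, 3e-05, 5], [0, 0, 3e-05, 5], [0, 0, 3e-05, 5], [0, 0, 3e-05, 5], [0, 0, 3e-05, 5], [0, 0, 3e-05, 5]]}}

```text
time_s: 24.7
tcp_pos: [0.5027, -0.059, 0.2817]
tcp_rot: [-0.0, 0.314, 0.949, 0.0]
wrist_force: [0.7, 3.9, -2.2]
grip_width: 0.0218
```

{"method": "apply_moves", "body": {"rows": [[0, 0, 3e-05, 5], [0, 0, 3e-05, 5], [0, 0, 3e-05, 5], [0, 0, 3e-05, 5], [0, 0, 3e-05, 5], [0, 0, 3e-05, 5], [0, 0, 3e-05, 5], [0, 0, 3e-05, 5], [0, 0, 3e-05, 5], [0, 0, 3e-05, 5], [0, 0, 0, 4], [0, 0, 0, 2]]}}

```text
time_s: 25.9
tcp_pos: [0.5031, -0.0587, 0.2814]
tcp_rot: [0.0, 0.722, 0.692, 0.0]
wrist_force: [2.4, 4.7, -3.4]
grip_width: 0.0216
```

```bash
cat > tq.py <<'E'
from h import *
s,r=state()
y=np.degrees(np.arctan2(r[1,1],r[0,1])); F=s["wrist_force"]
print("t %.2f yaw %.2f tap %.3f Tz %.3f e7 %.4f F %s T %s"%(s["time_s"],y,3.084+np.radians(109.6-y),s["torque"][2],s["effort"][6],np.round(F,1),np.round(s["torque"],2)))
E
python3 tq.py
```

```text
t 25.90 yaw -2.47 tap 5.040 Tz 0.185 e7 -0.0018 F [ 2.4  4.7 -3.4] T [ 0.99 -0.49  0.19]
```

{"method": "apply_moves", "body": {"rows": [[0, 0, 0, 2], [0, 0, 0, 2]]}}

```text
time_s: 26.1
tcp_pos: [0.5031, -0.0587, 0.2814]
tcp_rot: [0.0, 0.746, 0.666, 0.0]
wrist_force: [2.7, 4.2, -4.7]
grip_width: 0.0216
```

```bash
python3 tq.py
```

```text
t 26.10 yaw -6.44 tap 5.109 Tz 0.169 e7 0.1686 F [ 2.7  4.2 -4.7] T [ 0.98 -0.51  0.17]
```

{"method": "apply_moves", "body": {"rows": [[0, 0, 0, 1.5], [0, 0, 0, 1.5]]}}

```text
time_s: 26.3
tcp_pos: [0.5031, -0.0587, 0.2814]
tcp_rot: [0.0, 0.763, 0.647, 0.0]
wrist_force: [2.7, 4.8, -4.6]
grip_width: 0.0215
```

```bash
python3 tq.py
```

```text
t 26.30 yaw -9.42 tap 5.161 Tz 0.143 e7 0.0940 F [ 2.7  4.8 -4.6] T [ 0.91 -0.55  0.14]
```

{"method": "apply_moves", "body": {"rows": [[0, 0, 0, 1.5], [0, 0, 0, 1.5]]}}

```text
time_s: 26.5
tcp_pos: [0.5032, -0.0587, 0.2814]
tcp_rot: [0.0, 0.779, 0.626, 0.0]
wrist_force: [3.5, 5.0, -4.6]
grip_width: 0.0219
```

```bash
python3 tq.py
```

```text
t 26.50 yaw -12.42 tap 5.214 Tz 0.136 e7 0.0961 F [ 3.5  5.  -4.6] T [ 0.98 -0.55  0.14]
```

{"method": "apply_moves", "body": {"rows": [[0, 0, 2e-05, 1.5], [0, 0, 2e-05, 1.5]]}}

```text
time_s: 26.7
tcp_pos: [0.5032, -0.0587, 0.2814]
tcp_rot: [0.0, 0.796, 0.606, 0.0]
wrist_force: [2.8, 3.7, -4.3]
grip_width: 0.0215
```

```bash
python3 tq.py
```

```text
t 26.70 yaw -15.42 tap 5.266 Tz 0.129 e7 0.0960 F [ 2.8  3.7 -4.3] T [ 0.87 -0.6   0.13]
```

{"method": "apply_moves", "body": {"rows": [[0, 0, 2e-05, 1.5], [0, 0, 2e-05, 1.5]]}}

```text
time_s: 26.9
tcp_pos: [0.5032, -0.0587, 0.2814]
tcp_rot: [0.0, 0.811, 0.585, 0.0]
wrist_force: [2.8, 3.6, -4.2]
grip_width: 0.0217
```

```bash
python3 tq.py
```

```text
t 26.90 yaw -18.42 tap 5.318 Tz 0.100 e7 0.0962 F [ 2.8  3.6 -4.2] T [ 0.97 -0.54  0.1 ]
```

{"method": "apply_moves", "body": {"rows": [[0, 0, 2e-05, 1.5], [0, 0, 2e-05, 1.5]]}}

```text
time_s: 27.1
tcp_pos: [0.5032, -0.0587, 0.2813]
tcp_rot: [0.0, 0.826, 0.563, 0.001]
wrist_force: [3.5, 4.0, -4.0]
grip_width: 0.0217
```

```bash
python3 tq.py
```

```text
t 27.10 yaw -21.42 tap 5.371 Tz 0.115 e7 0.0965 F [ 3.5  4.  -4. ] T [ 0.96 -0.55  0.11]
```

{"method": "apply_moves", "body": {"rows": [[0, 0, 2e-05, 1.5], [0, 0, 2e-05, 1.5]]}}

```text
time_s: 27.3
tcp_pos: [0.5033, -0.0588, 0.2813]
tcp_rot: [0.0, 0.841, 0.542, 0.001]
wrist_force: [3.5, 4.4, -4.6]
grip_width: 0.0218
```

```bash
python3 tq.py
```

```text
t 27.30 yaw -24.41 tap 5.423 Tz 0.124 e7 0.0967 F [ 3.5  4.4 -4.6] T [ 0.86 -0.55  0.12]
```

Joint 7's effort is a steady 0.096 baseline, which makes it a clean contact signal. Creeping on.

{"method": "apply_moves", "body": {"rows": [[0, 0, 2e-05, 1.5], [0, 0, 2e-05, 1.5]]}}

```text
time_s: 27.5
tcp_pos: [0.5033, -0.0588, 0.2813]
tcp_rot: [0.0, 0.855, 0.519, 0.001]
wrist_force: [3.4, 4.2, -3.9]
grip_width: 0.0212
```

```bash
python3 tq.py
```

```text
t 27.50 yaw -27.42 tap 5.475 Tz 0.156 e7 0.0970 F [ 3.4  4.2 -3.9] T [ 0.91 -0.57  0.16]
```

{"method": "apply_moves", "body": {"rows": [[0, 0, 2e-05, 1.5], [0, 0, 2e-05, 1.5]]}}

```text
time_s: 27.7
tcp_pos: [0.5033, -0.0588, 0.2813]
tcp_rot: [0.0, 0.868, 0.497, 0.001]
wrist_force: [3.5, 4.5, -4.4]
grip_width: 0.0216
```

```bash
python3 tq.py
```

```text
t 27.70 yaw -30.42 tap 5.528 Tz 0.121 e7 0.0974 F [ 3.5  4.5 -4.4] T [ 0.89 -0.59  0.12]
```

{"method": "apply_moves", "body": {"rows": [[0, 0, 2e-05, 1.5], [0, 0, 2e-05, 1.5]]}}

```text
time_s: 27.9
tcp_pos: [0.5033, -0.0588, 0.2813]
tcp_rot: [0.0, 0.881, 0.474, 0.001]
wrist_force: [3.1, 4.1, -3.4]
grip_width: 0.0217
```

```bash
python3 tq.py
```

```text
t 27.90 yaw -33.42 tap 5.580 Tz 0.117 e7 0.0978 F [ 3.1  4.1 -3.4] T [ 0.92 -0.55  0.12]
```

{"method": "apply_moves", "body": {"rows": [[0, 0, 2e-05, 1.5], [0, 0, 2e-05, 1.5]]}}

```text
time_s: 28.1
tcp_pos: [0.5033, -0.0588, 0.2812]
tcp_rot: [0.0, 0.893, 0.451, 0.001]
wrist_force: [2.8, 4.6, -4.1]
grip_width: 0.0221
```

```bash
python3 tq.py
```

```text
t 28.10 yaw -36.42 tap 5.633 Tz 0.196 e7 0.0982 F [ 2.8  4.6 -4.1] T [ 0.86 -0.6   0.2 ]
```

{"method": "apply_moves", "body": {"rows": [[0, 0, 2e-05, 1.5], [0, 0, 2e-05, 1.5]]}}

```text
time_s: 28.3
tcp_pos: [0.5034, -0.0588, 0.2812]
tcp_rot: [0.0, 0.904, 0.427, 0.001]
wrist_force: [3.6, 4.0, -3.3]
grip_width: 0.0219
```

```bash
python3 tq.py
```

```text
t 28.30 yaw -39.42 tap 5.685 Tz 0.136 e7 0.0986 F [ 3.6  4.  -3.3] T [ 0.9  -0.55  0.14]
```

{"method": "apply_moves", "body": {"rows": [[0, 0, 2e-05, 1.5], [0, 0, 2e-05, 1.5]]}}

```text
time_s: 28.5
tcp_pos: [0.5034, -0.0589, 0.2812]
tcp_rot: [0.0, 0.915, 0.403, 0.001]
wrist_force: [3.7, 4.0, -3.2]
grip_width: 0.0217
```

```bash
python3 tq.py
```

```text
t 28.50 yaw -42.42 tap 5.737 Tz 0.183 e7 0.0992 F [ 3.7  4.  -3.2] T [ 0.87 -0.56  0.18]
```

{"method": "apply_moves", "body": {"rows": [[0, 0, 2e-05, 1.5], [0, 0, 2e-05, 1.5]]}}

```text
time_s: 28.7
tcp_pos: [0.5034, -0.0589, 0.2812]
tcp_rot: [0.0, 0.925, 0.379, 0.001]
wrist_force: [3.7, 5.5, -3.9]
grip_width: 0.0216
```

```bash
python3 tq.py
```

```text
t 28.70 yaw -45.42 tap 5.790 Tz 0.167 e7 0.0997 F [ 3.7  5.5 -3.9] T [ 0.83 -0.53  0.17]
```

{"method": "apply_moves", "body": {"rows": [[0, 0, 2e-05, 1.5], [0, 0, 2e-05, 1.5]]}}

```text
time_s: 28.9
tcp_pos: [0.5034, -0.0589, 0.2812]
tcp_rot: [0.0, 0.935, 0.355, 0.001]
wrist_force: [2.9, 3.3, -2.9]
grip_width: 0.0217
```

```bash
python3 tq.py
```

```text
t 28.90 yaw -48.42 tap 5.842 Tz 0.149 e7 0.1003 F [ 2.9  3.3 -2.9] T [ 0.87 -0.56  0.15]
```

{"method": "apply_moves", "body": {"rows": [[0, 0, 2e-05, 1.5]]}}

```text
time_s: 29.0
tcp_pos: [0.5034, -0.0589, 0.2812]
tcp_rot: [0.0, 0.939, 0.343, 0.001]
wrist_force: [3.5, 4.8, -2.0]
grip_width: 0.0216
```

```bash
python3 tq.py
```

```text
t 29.00 yaw -49.92 tap 5.868 Tz 0.115 e7 0.1006 F [ 3.5  4.8 -2. ] T [ 0.85 -0.54  0.11]
```

{"method": "apply_moves", "body": {"rows": [[0, 0, 2e-05, 1.5], [0, 0, 2e-05, 1.5]]}}

```text
time_s: 29.2
tcp_pos: [0.5034, -0.059, 0.2812]
tcp_rot: [0.0, 0.948, 0.318, 0.001]
wrist_force: [3.3, 3.5, -2.2]
grip_width: 0.0216
```

```bash
python3 tq.py
```

```text
t 29.20 yaw -52.92 tap 5.920 Tz 0.110 e7 0.1012 F [ 3.3  3.5 -2.2] T [ 0.88 -0.58  0.11]
```

{"method": "apply_moves", "body": {"rows": [[0, 0, 2e-05, 1.5], [0, 0, 2e-05, 1.5]]}}

```text
time_s: 29.4
tcp_pos: [0.5034, -0.059, 0.2811]
tcp_rot: [0.0, 0.956, 0.293, 0.001]
wrist_force: [3.6, 3.9, -2.2]
grip_width: 0.0218
```

```bash
python3 tq.py
```

```text
t 29.40 yaw -55.92 tap 5.973 Tz 0.141 e7 0.1040 F [ 3.6  3.9 -2.2] T [ 0.84 -0.57  0.14]
```

{"method": "apply_moves", "body": {"rows": [[0, 0, 2e-05, 1.5]]}}

```text
time_s: 29.5
tcp_pos: [0.5034, -0.059, 0.2811]
tcp_rot: [0.0, 0.96, 0.28, 0.001]
wrist_force: [3.5, 3.6, -2.5]
grip_width: 0.0214
```

```bash
python3 tq.py
```

```text
t 29.50 yaw -57.43 tap 5.999 Tz 0.125 e7 0.1024 F [ 3.5  3.6 -2.5] T [ 0.88 -0.52  0.13]
```

{"method": "apply_moves", "body": {"rows": [[0, 0, 2e-05, 1.5]]}}

```text
time_s: 29.6
tcp_pos: [0.5035, -0.059, 0.2811]
tcp_rot: [0.0, 0.963, 0.268, 0.001]
wrist_force: [3.1, 3.3, -2.4]
grip_width: 0.0217
```

```bash
python3 tq.py
```

```text
t 29.60 yaw -58.92 tap 6.025 Tz 0.217 e7 0.0286 F [ 3.1  3.3 -2.4] T [ 0.83 -0.56  0.22]
```

{"method": "apply_moves", "body": {"rows": [[0, 0, 2e-05, 1.5]]}}

```text
time_s: 29.7
tcp_pos: [0.5035, -0.059, 0.2811]
tcp_rot: [0.0, 0.967, 0.255, 0.001]
wrist_force: [4.1, 3.5, -1.3]
grip_width: 0.0215
```

```bash
python3 tq.py
```

```text
t 29.70 yaw -60.41 tap 6.051 Tz 0.208 e7 -0.0070 F [ 4.1  3.5 -1.3] T [ 0.82 -0.6   0.21]
```

{"method": "apply_moves", "body": {"rows": [[0, 0, 0, 1.5]]}}

```text
time_s: 29.8
tcp_pos: [0.5035, -0.059, 0.2811]
tcp_rot: [0.0, 0.97, 0.243, 0.001]
wrist_force: [3.5, 2.9, -3.3]
grip_width: 0.0214
```

```bash
python3 tq.py
```

```text
t 29.80 yaw -61.91 tap 6.077 Tz 0.235 e7 -0.0218 F [ 3.5  2.9 -3.3] T [ 0.83 -0.7   0.23]
```

{"method": "apply_moves", "body": {"rows": [[0, 0, 0, 1.5], [0, 0, 0, 0.5], [0, 0, 0, 0], [0, 0, 0, 0]]}}

```text
time_s: 30.2
tcp_pos: [0.5034, -0.059, 0.2811]
tcp_rot: [0.0, 0.974, 0.226, 0.001]
wrist_force: [3.7, 2.9, -2.8]
grip_width: 0.0215
```

```bash
python3 - <<'E'
from h import *
T=[];e=[]
for i in range(8):
    capture("top"); s,r=state(); T.append(s["torque"][2]); e.append(s["effort"][6])
print(np.round(T,3),np.mean(T),np.round(e,4))
E
python3 tq.py
```

```text
[0.207 0.241 0.218 0.217 0.256 0.2   0.251 0.221] 0.22613871263367635 [-0.2356 -0.2356 -0.2358 -0.2359 -0.2359 -0.2359 -0.2359 -0.236 ]
t 30.60 yaw -63.85 tap 6.111 Tz 0.221 e7 -0.2360 F [ 2.9  3.3 -3. ] T [ 0.8  -0.66  0.22]
```

Contact came at about 6.015 rad. The tap now stands at about 6.11 rad, so about 0.1 rad past contact (bottom about 0.05), with a static torque of 0.236 N m. Letting go and lifting.

{"method": "apply_moves", "body": {"rows": [[0, 0, 0, 0], [0, 0, 0, 0], [0, 0, 0, 0], [0, 0, 0, 0], [0, 0, 0, 0], [0, 0, 0, 0], [0, 0, 0, 0], [0, 0, 0, 0], [0, 0, 0, 0]], "hand": 0}}

```text
time_s: 31.5
tcp_pos: [0.5026, -0.0594, 0.2808]
tcp_rot: [-0.0, 0.974, 0.226, 0.0]
wrist_force: [0.0, -0.1, 0.7]
grip_width: 0.0908
```

{"method": "apply_moves", "body": {"rows": [[0, 0, -0.01, 0], [0, 0, -0.02, 0], [0, 0, -0.03, 0], [0, 0, -0.03, 0], [0, 0, -0.03, 0], [0, 0, 0, 0], [0, 0, 0, 0], [0, 0, 0, 0], [0, 0, 0, 0]]}}

```text
time_s: 32.4
tcp_pos: [0.5023, -0.0593, 0.3999]
tcp_rot: [-0.0, 0.974, 0.226, -0.001]
wrist_force: [-0.2, -0.4, -1.0]
grip_width: 0.0919
```

```bash
python3 st.py; python3 - <<'E'
from h import *
c=capture("wrist"); cv2.imwrite("pics/w4.png",c["pixels"]); 
cv2.imwrite("pics/w4c.png",cv2.resize(c["pixels"][70:270,165:345],None,fx=3,fy=3,interpolation=cv2.INTER_CUBIC))
E
```

```text
t 32.4 tcp [ 0.5023 -0.0593  0.3999] yaw_y -63.91 z [-0.002 -0.    -1.   ] q [-0.98  0.56  1.39  2.01 -0.62  1.11 -0.43] F [-0.2  -0.43 -1.05] T [-0.036  0.157 -0.06 ] w 0.0919
```

View pics/w4.png

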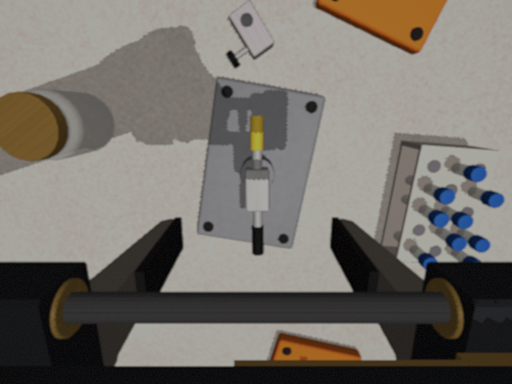

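View pics/w4c.png

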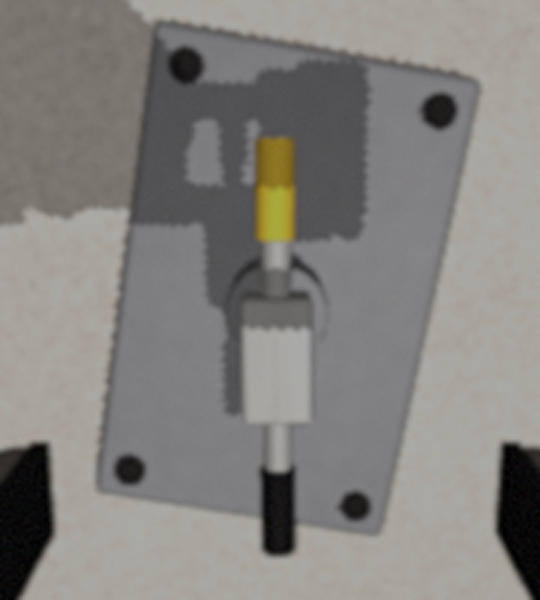

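```bash
python3 - <<'E'
from h import *
c=capture("wrist")
f=lambda l:[(165+(a+.5)/3-.5,70+(b+.5)/3-.5) for a,b in l]
e=back(c,f([(275.5,138),(278.5,552)]),.110); y=np.degrees(np.arctan2(*(e[0]-e[1])[1::-1]))
p=back(c,f([(186,65),(440,111),(129,469),(355,506)]),.02); sy=np.degrees(np.arctan2(*(p[0]+p[1]-p[2]-p[3])[1::-1]))
print(y,sy,"tap",np.radians(sy-y)+2*np.pi, "vs start 12.6:",np.radians(12.6-y)+2*np.pi+.065, np.linalg.norm(e[0]-e[1]))
s=capture("scene")["pixels"]; a=cv2.imread("pics/scene0.png")
cv2.imwrite("pics/cmp.png",np.hstack([cv2.resize(a[140:260,110:330],(396,216)),cv2.resize(s[140:260,110:330],(396,216))]))
o=observe(); print(o["time_s"],np.abs(o["joint_vel"]).max(),o["wrist_force"])
E
```

```text
26.520805971950217 16.177443454100466 tap 6.102659575515737 vs start 12.6: 6.105221408437766 0.13477673904843104
32.55 0.0051416510991461216 [-0.74613347  0.41120994  0.6926428 ]
```

View pics/cmp.png

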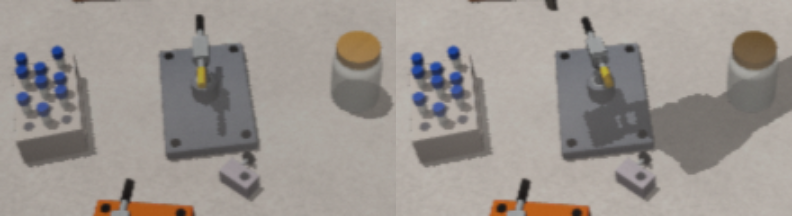

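The before and after views match: rack, jar and clamp have not moved. By the camera the tap is left at 6.10 rad, with the arm clear and at rest. Handing in.

```bash
python3 -c "
from station import ticket; print(ticket.job_done())"
```

```text
the job is handed in; nothing more can be done
None
```

I worked the tap in the grey stand to the bottom of the hole, let go with it left down there, and handed the job in. No verdict came back.

- **Turning sequence:** The tap went forward to about 3.14 rad, back to 1.57, forward to 4.60, back to 3.08, then forward to the bottom. I regripped once, at about 3.1 rad in the middle of the second half turn.
- **Contact:** The torque rose at about 6.015 rad, and I stopped at about 6.11. That is about 0.1 rad past contact, so `bottom` is around 0.045 (0.01 is bottomed, 0.15 is forced). The static holding torque was 0.23 N m.
- **Last checks:** After letting go, the wrist camera put the tap at 6.10 rad, so it did not spring back. The gripper was open about 120 mm above its grip height with wrist force near zero, and the job was at about 33 s of the 72 s allowed. Rack, jar and clamp look unmoved in the before and after pictures.
- **Disagreement:** The wrist torque reading was noisy, about ±0.04 N m, with stray highs of 0.18–0.20 near 5.63 and 5.74 rad before contact. I placed contact by the cleaner joint 7 effort, and the wrist torque agreed with it from there on.

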